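# Gauge the sealing-jaw gap

## Robot

A 6-joint arm with a two-finger parallel gripper is mounted at the origin on the work surface. World frame = base frame: x ahead of the robot, y to its left, z up, the work surface at z = 0. Lengths are in m, angles in degrees, forces in N, time in s.
With the tool pointing down it reaches from about 0.35 to 0.875 m from the base axis. Payload 4.2 kg.
Tool frame: the origin (TCP) lies where the fingers leave the gripper's body, on its centre line; the fingertips stand 70 mm ahead of it and the grasp point (between the pads) lies 51 mm ahead of it; z points along the fingers, y is the direction in which the jaws open and shut (so a half turn about z gives the same grasp; the last joint's range is limited). The gripper opens to 87 mm and grips with 3 to 60 N. Pads are 19 mm wide; open, the fingers measure 117 mm over their backs; the gripper's body (75 mm by 190 mm) begins 51 mm behind the grasp point.
Start: joints at [-60.814, 22.042, 0.453, 0, -68.411, -14.817], TCP at [0.155, -0.605, 0.292] pointing down, gripper open.
Joint ranges: [-179.83, 179.83], [-69.29, 118.12], [-61.27, 80.66], [-181.25, 117.63], [-171.15, -9.14], [-177.46, 177.46]. Speed limits (degrees/s): [159.86, 159.86, 180, 180, 180, 180].

## Interface

Orientations are given as a 3x3 rotation matrix whose columns are the frame's x, y, z axes.
In Python, from station import sense, capture, camera_model, finish_job gives the robot as it stands.
- The arm moves only by the shell command python3 -m inch 'ROWS'. ROWS is JSON, a list of rows, each an object with "hand": the closure, from 0 (fully open) to 1 (shut); "slide": the shift along the world's x, y, z in cm, a list of three; "yaw": the turn about the world's z in rad. A call has 1 to 10 rows; each row is the pose to reach, as a shift and turn from the pose commanded when the call began; what a row does not reach only later rows make up. A row lasts 1/8 s, in which the tool goes at most 62.5 mm and 10.7 degrees, less where a joint would pass 70% of its speed; a pose out of reach is approached as far as the arm can. A call with a gripper value outside its range is refused whole. The fingers move at their own pace and stop on an object; the grip force is fixed at half the most. Time passes only in rows, so rows that repeat a pose let the fingers close. It gives the time, the measured TCP pose, the force and the opening at its end, in the units of the state.
- sense(): the state, without advancing time (a new reading comes with each control period).
- capture(name): name is "scene" or "side" or "wrist"; returns the picture (400x640x3 uint8, blue, green, red); there is no depth.
- camera_model(name): a dict with "mtx" (3x3 intrinsics, pixels), "k1" (the pictures are not rectified: a ray, as slopes to the right and down, at radius r is drawn at 1 + k1 r^2 times it, then the intrinsics apply), "xyz" and "orientation" of the camera in the world; the wrist camera has in their place "tool_from_camera" (4x4, takes a point from camera to tool coordinates, whose origin is the TCP and whose axes are the flange's). Camera axes: x right, y up, looking along -z (the intrinsics and any distortion apply to the point x, -y, -z); pixel columns grow to the right and rows downward; lengths in m; the calibration is good to about 2 mm. A picture is of the moment at which its call begins: read the wrist's pose just before it. camera_model takes no time and is no camera call.
- finish_job(): hands the job in, once; it reports no verdict.
The state is a dict: "time_s": time; "joints": joint angles; "joint_velocities": joint speeds; "effort": joint torques, N m; "tcp_pos": TCP position; "ee_rot": TCP orientation; "wrist_force": force on the tool from outside, world axes, zero at the start; "moment": the same for the moment, N m; "gripper_width": opening from 0.0 (shut) to 1.0 (fully open).
Only numpy, scipy, OpenCV 4.12 (cv2) and the standard library are available. Lean on these libraries where they do the work, as an engineer would, in place of code of your own. Each camera call takes 0.05 s, during which the arm holds its last target. There are 200 camera calls.

## Task

Check the jaw gap of the bag sealer's head: first swing the guard bar off the jaw mouth, towards the robot's side, until it seats in its end detent. Then draw the taper gauge out of its stand and slide its blade, upright and centred, down between the two jaw plates until it just drags snugly on both, and stop there without forcing it further. Finish while still holding the gauge at that depth: do not let go of it, and leave the tin, the weight and the tray where they are.

Things in the scene. Friction and masses are not known exactly. Their poses are not given: they have to be found in the camera images.
- head: Fixed steel foot plate of the sealing head, 180 x 220 x 16 mm, on the bench; it carries the pivot column, the floating jaw carriage and the guard bar. Origin: centre of its underside on the bench; its x axis runs across the jaw gap, y along the jaws, z up. Jaws and blocks stand up to 120 mm high.
- mouth (a point): Middle of the jaw mouth, level with the jaws' gripping edges, 110 mm above the bench; axes as head. Above the edges lips flare 8 mm to each side, up to 119 mm, and guide a blade in. Both jaws ride on a carriage that floats 12 mm each way along x (pushed by about 1 N), so they centre themselves on a blade. The gap is open below for 90 mm under the edges.
- fixed_jaw: Upright steel jaw plate on the -x side of the gap, 70 mm long in y, with its grey block (to 100 mm above the bench), fast on the floating carriage. Origin in its gripping face, 2.25 mm to -x of mouth, at bench height.
- sprung_jaw: The like steel jaw plate on the +x side of the gap, backed by springs. Its origin lies in its gripping face, at bench height.
- jaw_setting (a joint): How much wider than 4.5 mm the gap is set, in m, 0 to 0.0025 (gap 4.5 to 7 mm with the springs at rest); stiff, does not shift in use.
- jaw_spring (a joint): How far the sprung jaw is pushed back by a blade, in m; 0 at rest. It yields at about 4 N and then needs 4 N more per mm. A blade that is just snug drags with about 3 to 8 N (friction on both faces); pushed back 1.5 mm or more is forced.
- guard (a joint): Angle of the guard bar, rad: 0 lies across the jaw mouth, starts at 0 to 0.4, swings counterclockwise seen from above (its free end goes to the head's -x side) to its end seat at 1.5. It turns with about 1 N at the post; a sprung plunger resists with about 4 N between 1.1 and 1.35, then draws it into the seat and keeps it there.
- guard_hinge (a point): Upright pivot axis of the guard bar, at the bar's mid thickness, 134 mm above the bench, 85 mm to -y of the head's origin. The bar is flat steel, 22 mm wide and 8 mm thick, its top 138 mm above the bench; a round boss of 32 mm diameter surrounds the pivot, to 142 mm.
- guard_post (a point): Middle of the upright round black post on the free end of the guard bar, 125 mm from the pivot: diameter 18 mm, 36 mm tall, from 138 to 174 mm above the bench; this point is 156 mm above the bench.
- stand: Fixed block of pale wood, 70 x 70 x 94 mm, with an upright slot through its middle, 12.5 mm (x) by 25 mm (y), in which the gauge hangs. Origin: centre of its underside on the bench.
- gauge: Taper gauge, about 140 g. Steel blade pointing down, 22 mm wide (y), 90 mm long, 3 mm thick (x) at the tip, evenly thicker to 9 mm under the handle (1 mm per 15 mm). Black handle 20 (x) x 30 (y) mm, 90 to 135 mm above the tip. Origin: centre of the tip, z towards the handle. Same either way round. Hangs in the stand by the handle's underside, tip 4 mm above the bench.
- gauge_grip (a point): Middle of the gauge's handle, 112.5 mm above the blade's tip.
- tin: Bystander: closed steel tin, diameter 70 mm, 100 mm tall. Origin: centre of its underside.
- weight: Bystander: steel 500 g check weight, diameter 44 mm, 64 mm tall. Origin: centre of its underside.
- tray: Bystander: open aluminium tray, 100 x 130 x 30 mm. Origin: centre of its underside.

How it is judged (in metres and radians):
On the way, in this order (a step that is already met when the one before it is completed fails the run):
1. the guard bar is seated in its end detent (value of joint guard above 1.42 rad), for 0.2 s.
2. the gauge is drawn out of the stand, held by the fingers (z of gauge in the frame of stand above 0.096 m and contact force between the fingers and gauge above 1 N), for 0.2 s.
At the end, for the whole second after the job is handed in: Guard joint above 1.42. Gauge between the jaws, upright within 8 degrees, tip 15 mm or more below the jaw edges and within 20 mm of their middle, over 1 N on both jaw plates, sprung jaw pushed back under 1.5 mm, at rest, still gripped by the fingers (value of joint guard above 1.42 rad and z of gauge in the frame of mouth below -0.015 m and y of gauge in the frame of mouth between -0.02 and 0.02 m and x of gauge in the frame of mouth between -0.01 and 0.01 m and angle between gauge's own z axis and vertical below 0.14 rad and contact force between gauge and fixed_jaw above 1 N and contact force between gauge and sprung_jaw above 1 N and value of joint jaw_spring below 0.0015 m and contact force between the fingers and gauge above 1.5 N and linear speed of gauge below 0.01 m/s); the arm keeps its last pose, push and grip.
It fails at once if the gauge was forced: sprung jaw pushed back over 3 mm (value of joint jaw_spring above 0.003 m).
It fails at once if the tin was disturbed (distance of tin from where it was at the start of the episode above 0.03 m).
It fails at once if the weight was disturbed (distance of weight from where it was at the start of the episode above 0.03 m).
It fails at once if the tray was disturbed (distance of tray from where it was at the start of the episode above 0.03 m).
It also fails if it takes over 56 s, if anything falls off the work surface, if the arm or the gripper's body presses on something with over 40 N, if the wrist force passes 120 N, or if a joint passes its speed limit or range.

## Working session

There is one attempt and no reset: what is moved stays moved. The work goes in short steps, Python scripts to look and compute and a shell command to move; the robot and the scene stay as the last step left them, time stands still between calls to the robot, and variables do not carry over. Pictures are saved under pics/ and viewed, about 8 in all and at most 12, crops included, and the job is handed in when it is done.

```bash
ls; mkdir -p pics; cat > h.py <<'E'
import numpy as np,cv2
from station import sense,capture,camera_model
def cam(name,s=None):
    m=camera_model(name)
    if 'xyz' in m: return m,np.array(m['xyz']),np.array(m['orientation'])
    s=s or sense(); T=np.array(m['tool_from_camera']); R=np.array(s['ee_rot']); 
    return m,np.array(s['tcp_pos'])+R@T[:3,3],R@T[:3,:3]
def ray(c,px):
    m,p,R=c; k=np.array([m['k1'],0,0,0,0.])
    u=cv2.undistortPoints(np.array([[px]],float),np.array(m['mtx']),k)[0,0]
    return p,R@np.array([u[0],-u[1],-1])
def onz(c,px,z):
    p,d=ray(c,px); return p+d*(z-p[2])/d[2]
def two(c1,p1,c2,p2):
    a,d=ray(c1,p1);b,e=ray(c2,p2)
    t=np.linalg.lstsq(np.c_[d,-e],b-a,rcond=None)[0]
    return (a+t[0]*d+b+t[1]*e)/2,np.linalg.norm(a+t[0]*d-b-t[1]*e)
def proj(c,X):
    m,p,R=c; v=R.T@(np.array(X)-p); u=np.array([v[0],-v[1]])/-v[2]; u=u*(1+m['k1']*(u@u))
    M=np.array(m['mtx']); return M[:2,:2]@u+M[:2,2]
E
python3 - <<'E'
from h import *
print(sense())
for n in('scene','side','wrist'):
    i=capture(n); cv2.imwrite(f'pics/{n}0.png',i); m,p,R=cam(n); print(n,p,R[:,2],m['k1'])
E
```

```text
pics
{'time_s': 0.0, 'joints': array([-6.08147490e+01,  2.20917704e+01,  3.81276775e-01, -2.85710337e-02,
       -6.84105883e+01, -1.48193713e+01]), 'joint_velocities': array([-0.09061518, -0.0548408 , -0.08816171,  0.04066658,  0.02499128,
        0.08583652]), 'effort': array([ 1.45202099e-03, -3.90665388e+01,  1.87403619e+01,  4.21998784e+00,
        1.08657213e-02, -1.84457517e-04]), 'tcp_pos': array([ 0.1550186 , -0.60501986,  0.29116011]), 'ee_rot': array([[-9.68776688e-01, -2.47934141e-01, -6.25676430e-04],
       [-2.47934913e-01,  9.68774478e-01,  2.07105807e-03],
       [ 9.26533535e-05,  2.16151981e-03, -9.99997660e-01]]), 'wrist_force': array([ 0.07839899, -0.80559239, -0.12425307]), 'moment': array([-0.04088949, -0.01174785, -0.01225316]), 'gripper_width': 1.0011573105446026}
scene [ 1.23700859 -0.05465334  0.80491705] [0.72205637 0.01284923 0.69171489] -0.012960557204697427
side [0.20655995 0.91255752 0.84239574] [-0.24632244  0.7716433   0.58642295] -0.006716184959101555
wrist [ 0.07388285 -0.62517069  0.38293672] [-0.29334465 -0.07729037  0.95287728] -0.022745123359678755
```

View pics/scene0.png

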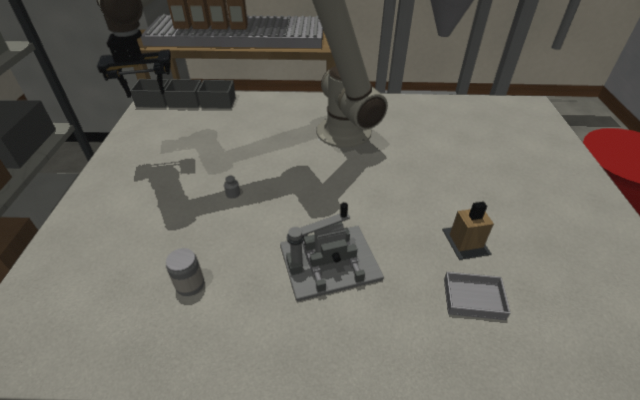

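View pics/side0.png

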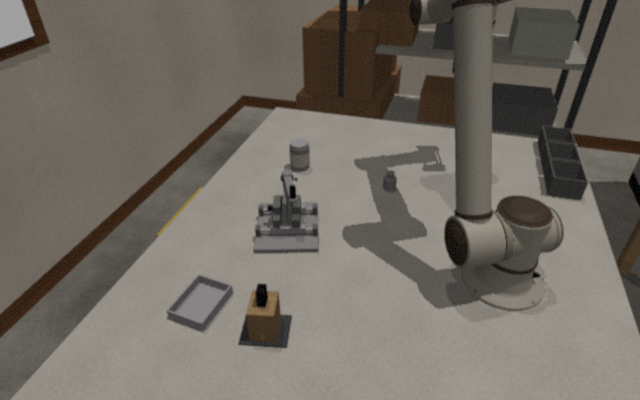

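The scene view shows the head at about (330,262), the guard boss at (296,235), the post at (344,210), the stand at (472,230) with the handle at (478,211), the tray at (476,296), the tin at (185,272) and the weight at (232,187). The side view shows the head at (287,215), the post at (292,192) and the handle at (262,295). I'll take enlarged crops to read exact pixels.

```bash
python3 - <<'E'
from h import *
a=cv2.imread('pics/scene0.png');b=cv2.imread('pics/side0.png')
def cr(i,x,y,w,h,s): return cv2.convertScaleAbs(cv2.resize(i[y:y+h,x:x+w],None,fx=s,fy=s,interpolation=cv2.INTER_CUBIC),alpha=1.6,beta=20)
# left: head; right: stand ; top scene, bottom side
top=np.hstack([cr(a,275,195,115,105,4),cr(a,440,195,80,105,4)])
bot=np.hstack([cr(b,245,165,85,90,4) ,cr(b,235,275,110,75,4)[:0+300] if 0 else cv2.copyMakeBorder(cr(b,235,275,80,75,4),0,60,0,0,cv2.BORDER_CONSTANT)])
cv2.imwrite('pics/c1.png',top);cv2.imwrite('pics/c2.png',bot)
E
```

```text
(no output)
```

View pics/c1.png

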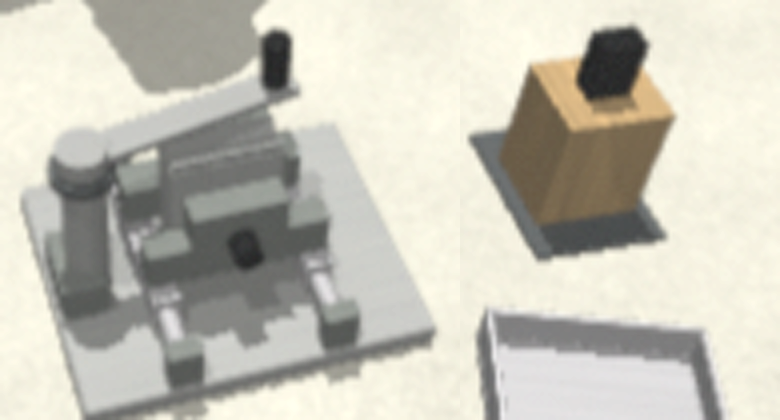

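View pics/c2.png

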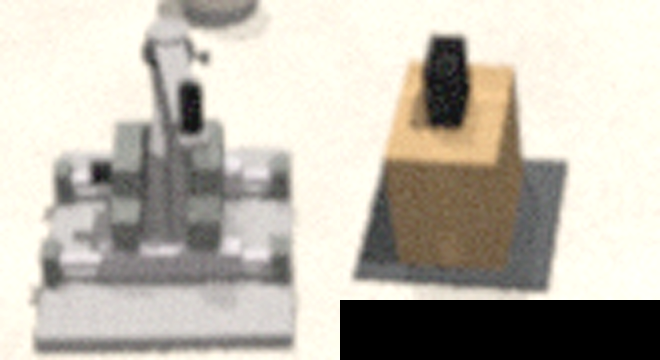

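The crops show these points (crop pixels at 4x):
- **Post:** middle at (276,60) in scene and (190,107) in side.
- **Plate top corners in scene:** (25,195), (88,412), (434,330) and (335,125).
- **Boss top:** about (83,148).
- **Handle:** middle at (613,62) in scene and (447,82) in side.
- **Stand top corners in scene:** (533,65), (573,130) and (672,117).

```bash
python3 - <<'E'
from h import *
a,b=cam('scene'),cam('side')
S1=lambda u,v:(275+u/4,195+v/4); S2=lambda u,v:(440+(u-460)/4,195+v/4)
B1=lambda u,v:(245+u/4,165+v/4); B2=lambda u,v:(235+(u-340)/4,275+v/4)
print('post',two(a,S1(276,60),b,B1(190,107)))
print('handle',two(a,S2(613,62),b,B2(447,82)))
cs=[onz(a,S1(*p),.016) for p in[(25,195),(88,412),(434,330),(335,125)]]
print('plate',np.round(cs,4),np.mean(cs,0))
for i in range(4):
    d=cs[(i+1)%4]-cs[i];print(np.linalg.norm(d),np.degrees(np.arctan2(d[1],d[0])))
print('boss',onz(a,S1(82,148),.142))
st=[onz(a,S2(*p),.094) for p in[(533,65),(573,130),(672,117)]];print('stand',np.round(st,4),(st[0]+st[2])/2)
for i in range(2):
    d=st[i+1]-st[i];print(np.linalg.norm(d),np.degrees(np.arctan2(d[1],d[0])))
sb=[onz(b,B2(*p),.094) for p in[(388,160),(500,163),(517,68),(410,62)]];print(np.round(sb,4),np.mean(sb,0))
for i in range(3):
    d=sb[i+1]-sb[i];print(np.linalg.norm(d),np.degrees(np.arctan2(d[1],d[0])))
pb=[onz(b,B1(*p),.016) for p in[(38,338),(293,336)]];print('plate side',np.round(pb,4)); d=pb[1]-pb[0];print(np.linalg.norm(d),np.degrees(np.arctan2(d[1],d[0])))
print('boss side',onz(b,B1(168,40),.142))
print('weight',onz(a,(232,193),0),'tin',onz(a,(187,285),0),'tray',onz(a,(476,298),0))
E
```

```text
post (array([ 0.56871452, -0.01503   ,  0.15429108]), np.float64(0.0017654722675156825))
handle (array([0.52143697, 0.32075994, 0.11546104]), np.float64(0.002315950259828853))
plate [[ 0.5582 -0.1716  0.016 ]
 [ 0.7215 -0.1195  0.016 ]
 [ 0.6586  0.0853  0.016 ]
 [ 0.4901  0.033   0.016 ]] [ 0.60710021 -0.04320698  0.016     ]
0.17145493071040632 17.663800900507862
0.2142413825554263 107.07907938911856
0.17646952814421013 -162.78099296712563
0.21561864596794922 -71.58605132552694
boss [ 0.63100284 -0.12417259  0.142     ]
stand [[0.5045 0.281  0.094 ]
 [0.561  0.2928 0.094 ]
 [0.5483 0.3571 0.094 ]] [0.52636864 0.31903616 0.094     ]
0.05774383394792783 11.8211913352305
0.06550913759589337 101.17665369143643
[[0.5389 0.3617 0.094 ]
 [0.4812 0.3465 0.094 ]
 [0.4966 0.2814 0.094 ]
 [0.5558 0.2944 0.094 ]] [0.51812964 0.32100739 0.094     ]
0.059603600673428105 -165.27607421768457
0.06691026708524504 -76.73179369555113
0.060612241088319696 12.33927923820213
plate side [[0.648  0.0894 0.016 ]
 [0.4804 0.0378 0.016 ]]
0.17533276778746545 -162.9025808733621
boss side [ 0.61909898 -0.10911659  0.142     ]
weight [ 0.34721823 -0.34188135  0.        ] tin [ 0.68165658 -0.38922265  0.        ] tray [0.70073976 0.30176337 0.        ]
```

Head centre is about (0.606,-0.042), yaw about 17.3°. The hinge is at (0.631,-0.124), the guard is at about 0.22 rad, and the stand yaw is about 12.5°. I'll move over the post with the jaws half closed and opening along the tangent. The post should sit loosely between the fingers.

```bash
python3 -m inch '[{"hand":0.45,"slide":[41.4,59,0],"yaw":1.84},{"hand":0.45,"slide":[41.4,59,0],"yaw":1.84},{"hand":0.45,"slide":[41.4,59,0],"yaw":1.84},{"hand":0.45,"slide":[41.4,59,0],"yaw":1.84},{"hand":0.45,"slide":[41.4,59,0],"yaw":1.84},{"hand":0.45,"slide":[41.4,59,0],"yaw":1.84},{"hand":0.45,"slide":[41.4,59,0],"yaw":1.84},{"hand":0.45,"slide":[41.4,59,0],"yaw":1.84},{"hand":0.45,"slide":[41.4,59,0],"yaw":1.84},{"hand":0.45,"slide":[41.4,59,0],"yaw":1.84}]'
```

```text
time_s: 1.4
tcp_pos: [0.5149, -0.0918, 0.2923]
ee_rot: [[0.502, -0.865, 0.0], [-0.865, -0.502, -0.0], [0.0, -0.0, -1.0]]
wrist_force: [1.3, -0.1, 0.2]
gripper_width: 0.552
```

```bash
python3 -m inch '[{"hand":0.45,"slide":[5.4,7.7,0],"yaw":0},{"hand":0.45,"slide":[5.4,7.7,0],"yaw":0},{"hand":0.45,"slide":[5.4,7.7,0],"yaw":0}]'; python3 - <<'E'
from h import *
s=sense();print(s['tcp_pos'],s['joints'])
w=cam('wrist',s); i=capture('wrist'); j=cv2.convertScaleAbs(i,alpha=1.5,beta=15)
P=s['tcp_pos']
for z in(.156,): print(proj(w,[.5687,-.015,z]))
cv2.imwrite('pics/w1.png',j)
E
```

```text
time_s: 1.78
tcp_pos: [0.569, -0.0149, 0.2913]
ee_rot: [[0.499, -0.866, -0.001], [-0.866, -0.499, -0.0], [-0.001, 0.001, -1.0]]
wrist_force: [-0.4, -0.1, -0.3]
gripper_width: 0.55
[ 0.56898073 -0.01488445  0.29128281] [ 1.48024196e+01  1.66867911e+01 -7.62233681e+00 -1.13000404e-02
 -6.57633564e+01  1.51616240e+01]
[319.24327137 217.97038118]
```

View pics/w1.png

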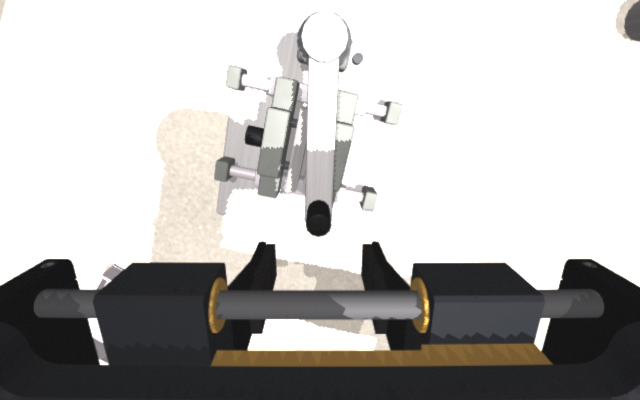

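The post is seen at (318,217), which matches the predicted (319,218), and the boss is at (325,37). I'll work out the arc.

```bash
python3 - <<'E'
from h import *
w=cam('wrist'); print('boss',onz(w,(325,37),.142))
H=np.array([.631,-.124]);P=np.array([.569,-.015]);r=P-H
for d in list(range(7,71,7))+[75,80,83]:
    t=np.radians(d);R=np.array([[np.cos(t),-np.sin(t)],[np.sin(t),np.cos(t)]]);print(d,np.round(t,3),np.round((H+R@r-P)*100,1))
E
python3 -m inch '[{"hand":0.45,"slide":[0,0,-4],"yaw":0},{"hand":0.45,"slide":[0,0,-7.2],"yaw":0},{"hand":0.45,"slide":[0,0,-7.2],"yaw":0}]'
```

```text
boss [ 0.62673249 -0.12632198  0.142     ]
7 0.122 [-1.3 -0.8]
14 0.244 [-2.5 -1.8]
21 0.367 [-3.5 -2.9]
28 0.489 [-4.4 -4.2]
35 0.611 [-5.1 -5.5]
42 0.733 [-5.7 -6.9]
49 0.855 [-6.1 -8.4]
56 0.977 [-6.3 -9.9]
63 1.1 [ -6.3 -11.5]
70 1.222 [ -6.2 -13. ]
75 1.309 [ -5.9 -14.1]
80 1.396 [ -5.6 -15.1]
83 1.449 [ -5.4 -15.7]
time_s: 2.2
tcp_pos: [0.566, -0.0182, 0.218]
ee_rot: [[0.495, -0.869, -0.006], [-0.869, -0.495, -0.001], [-0.002, 0.006, -1.0]]
wrist_force: [0.5, -0.0, 0.5]
gripper_width: 0.552
```

```bash
python3 -m inch '[{"hand":0.45,"slide":[-1.3,-0.8,0],"yaw":0.122},{"hand":0.45,"slide":[-2.5,-1.8,0],"yaw":0.244},{"hand":0.45,"slide":[-3.5,-2.9,0],"yaw":0.367},{"hand":0.45,"slide":[-4.4,-4.2,0],"yaw":0.489},{"hand":0.45,"slide":[-5.1,-5.5,0],"yaw":0.611},{"hand":0.45,"slide":[-5.7,-6.9,0],"yaw":0.733},{"hand":0.45,"slide":[-6.1,-8.4,0],"yaw":0.855},{"hand":0.45,"slide":[-6.3,-9.9,0],"yaw":0.977},{"hand":0.45,"slide":[-6.3,-11.5,0],"yaw":1.1},{"hand":0.45,"slide":[-6.2,-13,0],"yaw":1.222}]'
```

```text
time_s: 3.45
tcp_pos: [0.5065, -0.1468, 0.2224]
ee_rot: [[0.985, 0.173, 0.004], [0.173, -0.985, 0.002], [0.004, -0.001, -1.0]]
wrist_force: [1.0, 5.9, -0.5]
gripper_width: 0.554
```

```bash
python3 -m inch '[{"hand":0.45,"slide":[0.3,-1.1,0],"yaw":0.087},{"hand":0.45,"slide":[0.6,-2.1,0],"yaw":0.174},{"hand":0.45,"slide":[0.8,-2.7,0],"yaw":0.227},{"hand":0.45,"slide":[0.8,-2.7,0],"yaw":0.227}]'
```

```text
time_s: 3.95
tcp_pos: [0.5137, -0.171, 0.2221]
ee_rot: [[0.923, 0.386, 0.002], [0.386, -0.923, 0.007], [0.004, -0.006, -1.0]]
wrist_force: [-1.9, 17.9, 4.5]
gripper_width: 0.554
```

A force of 18 N suggests it is against the end stop. I'll back off a little, lift, and check.

```bash
python3 -m inch '[{"hand":0.45,"slide":[-0.2,0.8,0],"yaw":0},{"hand":0.45,"slide":[-0.2,0.8,3],"yaw":0},{"hand":0.45,"slide":[-0.2,0.8,8],"yaw":0},{"hand":0.45,"slide":[-0.2,0.8,8],"yaw":0}]'; python3 - <<'E'
from h import *
w=cam('wrist');i=capture('wrist');H=np.array([.629,-.125])
for g in(1.3,1.42,1.5):
    t=np.radians(107.3)+g; print(g,proj(w,[*(H+.125*np.array([np.cos(t),np.sin(t)])),.156]))
print(proj(w,[*H,.142]))
j=cv2.convertScaleAbs(i,alpha=1.5,beta=15);cv2.imwrite('pics/w2.png',j)
E
```

```text
time_s: 4.45
tcp_pos: [0.5139, -0.1668, 0.3065]
ee_rot: [[0.922, 0.388, 0.012], [0.388, -0.922, -0.002], [0.01, 0.007, -1.0]]
wrist_force: [0.8, -0.0, 0.3]
gripper_width: 0.552
1.3 [269.04749555 208.10762513]
1.42 [287.3124316  213.52210325]
1.5 [299.68779995 215.95233709]
[326.45760186  49.74782622]
```

View pics/w2.png

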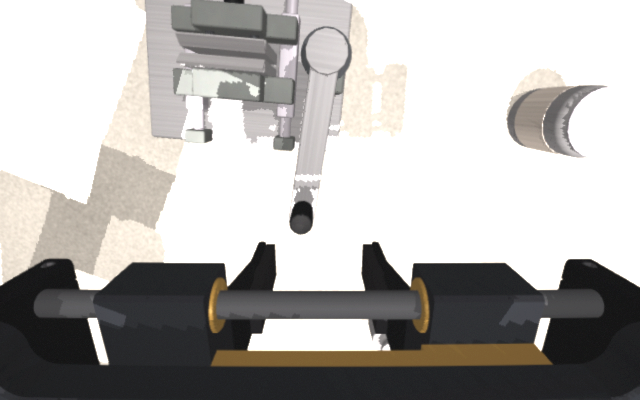

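The post is at (302,215), right at the 1.5 rad prediction, so the guard is seated. Next is moving over the gauge.

```bash
python3 -m inch '[{"hand":0.3,"slide":[0.7,48.7,0],"yaw":-1.75},{"hand":0.3,"slide":[0.7,48.7,0],"yaw":-1.75},{"hand":0.3,"slide":[0.7,48.7,0],"yaw":-1.75},{"hand":0.3,"slide":[0.7,48.7,0],"yaw":-1.75},{"hand":0.3,"slide":[0.7,48.7,0],"yaw":-1.75},{"hand":0.3,"slide":[0.7,48.7,0],"yaw":-1.75},{"hand":0.3,"slide":[0.7,48.7,0],"yaw":-1.75},{"hand":0.3,"slide":[0.7,48.7,0],"yaw":-1.75},{"hand":0.3,"slide":[0.7,48.7,0],"yaw":-1.75},{"hand":0.3,"slide":[0.7,48.7,0],"yaw":-1.75}]'
python3 -m inch '[{"hand":0.3,"slide":[0,0,0],"yaw":0},{"hand":0.3,"slide":[0,0,0],"yaw":0}]'; python3 - <<'E'
from h import *
s=sense();print(s['tcp_pos'],s['ee_rot'][:,1],s['joints'])
w=cam('wrist',s);i=capture('wrist')
print(proj(w,[.521,.3205,.139]),proj(w,[.521,.3205,.094]))
cv2.imwrite('pics/w3r.png',i);j=cv2.convertScaleAbs(i,alpha=1.5,beta=15);cv2.imwrite('pics/w3.png',j)
E
```

```text
time_s: 5.75
tcp_pos: [0.5187, 0.3227, 0.299]
ee_rot: [[0.214, -0.977, -0.001], [-0.977, -0.214, -0.002], [0.001, 0.002, -1.0]]
wrist_force: [-0.1, 0.2, -0.3]
gripper_width: 0.701
time_s: 6.0
tcp_pos: [0.5191, 0.3205, 0.3001]
ee_rot: [[0.219, -0.976, -0.0], [-0.976, -0.219, -0.0], [0.0, 0.0, -1.0]]
wrist_force: [0.1, -0.3, 0.5]
gripper_width: 0.7
[0.51912939 0.32052372 0.300115  ] [-9.75728685e-01 -2.18982624e-01  3.79317860e-04] [ 4.68784777e+01  2.03073727e+01 -1.03736436e+00  5.73743896e-03
 -6.86851857e+01 -3.42312751e+01]
[316.39051777 206.64026409] [316.67282193 192.03855326]
```

View pics/w3.png

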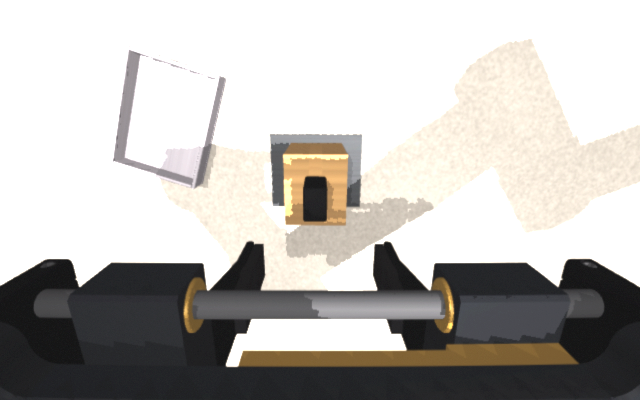

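The stand is square to the view. The handle top spans about x 303–327 and y 190–221, close to the predicted (316,207). I'll refine that from the mask.

```bash
python3 - <<'E'
from h import *
i=cv2.imread('pics/w3r.png');w=cam('wrist')
g=i[165:235,280:360].max(2); m=(g<35).astype(np.uint8)
n,l,st,c=cv2.connectedComponentsWithStats(m)
k=1+st[1:,4].argmax();print(st[k],c[k])
ys,xs=np.where(l==k);ys+=165;xs+=280
for y in range(ys.min(),ys.max()+1,4): print(y,xs[ys==y].min(),xs[ys==y].max())
q=cv2.minAreaRect(np.c_[xs,ys].astype(np.int32));print(q)
# stand top outline: tan mask
hsv=cv2.cvtColor(i,cv2.COLOR_BGR2HSV);t=((hsv[...,1]>80)&(hsv[...,2]>120)).astype(np.uint8);t[:, :280]=0;t[:,360:]=0;t[235:]=0
ys2,xs2=np.where(t);print(xs2.min(),xs2.max(),ys2.min(),ys2.max())
bot=[ (x,ys2[xs2==x].max()) for x in range(290,346,6)];print(bot)
x0,x1,yb=xs.min(),xs.max()+1,ys.max()+1
for p in[(x0,yb),(x1,yb)]:print('top near',onz(w,p,.139))
e=(onz(w,(x0,yb),.139)+onz(w,(x1,yb),.139))/2; tx=sense()['ee_rot'][:,0]
print('centre',e-0*tx, e+.015*tx,e-.015*tx)
E
```

```text
[ 23  12  24  44 979] [34.81001021 33.73340143]
177 306 323
181 305 325
185 304 325
189 304 326
193 304 326
197 304 326
201 304 326
205 303 326
209 304 326
213 304 325
217 304 325
((314.5, 198.5), (43.0, 23.0), 90.0)
283 347 154 224
[(290, np.int64(224)), (296, np.int64(224)), (302, np.int64(203)), (308, np.int64(175)), (314, np.int64(175)), (320, np.int64(175)), (326, np.int64(222)), (332, np.int64(221)), (338, np.int64(221)), (344, np.int64(222))]
top near [0.52925113 0.33535352 0.139     ]
top near [0.50968402 0.33096133 0.139     ]
centre [0.51946758 0.33315742 0.139     ] [0.52274343 0.3185195  0.13900268] [0.51619172 0.34779535 0.13899732]
```

Handle width comes out at 20 mm and its centre at about (0.5225,0.319). Descend and grip.

```bash
python3 -m inch '[{"hand":0.3,"slide":[0.3,-0.2,-5],"yaw":0},{"hand":0.3,"slide":[0.3,-0.2,-9],"yaw":0},{"hand":0.3,"slide":[0.3,-0.2,-12],"yaw":0},{"hand":0.3,"slide":[0.3,-0.2,-13],"yaw":0},{"hand":0.3,"slide":[0.3,-0.2,-13],"yaw":0},{"hand":1,"slide":[0.3,-0.2,-13],"yaw":0},{"hand":1,"slide":[0.3,-0.2,-13],"yaw":0},{"hand":1,"slide":[0.3,-0.2,-13],"yaw":0},{"hand":1,"slide":[0.3,-0.2,-13],"yaw":0},{"hand":1,"slide":[0.3,-0.2,-13],"yaw":0}]'
```

```text
time_s: 7.3
tcp_pos: [0.5222, 0.3193, 0.1704]
ee_rot: [[0.217, -0.976, 0.0], [-0.976, -0.217, 0.0], [-0.0, -0.0, -1.0]]
wrist_force: [-0.2, 0.4, 1.2]
gripper_width: 0.229
```

Opening is 0.229 × 87 = 19.9 mm, so the handle is gripped. Lift, then move to an offset hover for a look at the mouth.

```bash
python3 -m inch '[{"hand":1,"slide":[0,0,2],"yaw":0},{"hand":1,"slide":[0,0,5],"yaw":0},{"hand":1,"slide":[0,0,9],"yaw":0},{"hand":1,"slide":[0,0,13],"yaw":0},{"hand":1,"slide":[0,0,15],"yaw":0},{"hand":1,"slide":[0,0,15],"yaw":0},{"hand":1,"slide":[0,0,15],"yaw":0}]'
python3 -m inch '[{"hand":1,"slide":[1,-5,0],"yaw":0.04},{"hand":1,"slide":[2,-10,0],"yaw":0.083},{"hand":1,"slide":[3,-15,0],"yaw":0.083},{"hand":1,"slide":[4,-20,0],"yaw":0.083},{"hand":1,"slide":[5,-25,0],"yaw":0.083},{"hand":1,"slide":[5.5,-27.7,0],"yaw":0.083},{"hand":1,"slide":[5.5,-27.7,0],"yaw":0.083},{"hand":1,"slide":[5.5,-27.7,0],"yaw":0.083}]'
python3 - <<'E'
from h import *
s=sense();w=cam('wrist',s);i=capture('wrist');cv2.imwrite('pics/w4r.png',i);print(s['tcp_pos'],s['ee_rot'][:,1])
M=np.array([.604,-.044,.119]);yh=np.array([-.297,.955,0])
for d in(-.035,0,.035):print(proj(w,M+d*yh))
j=i[0:260,180:460];cv2.imwrite('pics/w4.png',cv2.resize(cv2.convertScaleAbs(j,alpha=1.1),None,fx=2.5,fy=2.3,interpolation=cv2.INTER_CUBIC))
E
```

```text
time_s: 8.18
tcp_pos: [0.5215, 0.3188, 0.3184]
ee_rot: [[0.217, -0.976, -0.003], [-0.976, -0.217, -0.002], [0.001, 0.003, -1.0]]
wrist_force: [0.7, 0.4, -2.0]
gripper_width: 0.225
time_s: 9.18
tcp_pos: [0.5768, 0.0425, 0.319]
ee_rot: [[0.297, -0.955, -0.002], [-0.955, -0.297, -0.0], [-0.0, 0.002, -1.0]]
wrist_force: [-0.5, 0.3, -1.9]
gripper_width: 0.228
[0.57679784 0.04245125 0.31899899] [-0.95477078 -0.29733497  0.00216113]
[318.03803104  47.53251996]
[318.01460008  92.16960141]
[317.99313547 133.75876215]
```

View pics/w4.png

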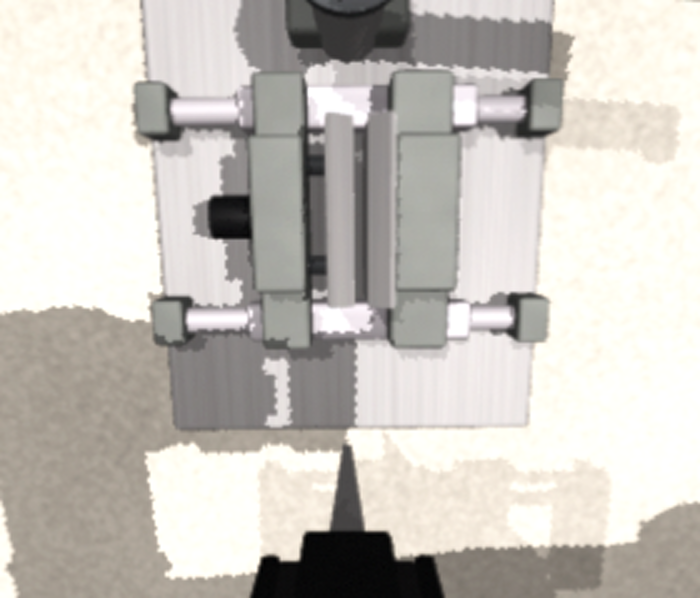

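The jaws are clear in the view. The gap is at crop x about 355–368 (original column about 324.6), and the plates span crop y 113–306. The blade tip is at crop (347,446). The gap sits a few mm to the right of the predicted 318, so the carriage has floated to -x.

```bash
python3 - <<'E'
from h import *
w=cam('wrist');o=lambda u,v:(180+u/2.5-.3,v/2.3-.3)
s=sense();P=s['tcp_pos']
g=onz(w,o(361.5,209),.110);L=onz(w,o(355,209),.110);R=onz(w,o(368,209),.110)
e1=onz(w,o(345,113),.119);e2=onz(w,o(345,306),.119);t=onz(w,o(347,446),P[2]-.1664)
xh=np.array([.955,.297,0]);yh=np.array([-.297,.955,0])
print(g,np.linalg.norm(L-R),e1@yh,e2@yh,t,P)
d=g-P;print('tcp->gap in head axes',d@xh,d@yh,' tip rel tcp',(t-P)@xh,(t-P)@yh,'mid y',(e1+e2)/2@yh-P@yh, 'model y',(np.array([.604,-.044,0])-P)@yh)
dx=d@xh-(t-P)@xh
for dy in((e1+e2)/2@yh-P@yh,): print('move cm',100*(dx*xh+dy*yh))
# contour tilt of the gap
for u,v in[(327,113),(330,306),(396,113),(396,306)]:print(onz(w,o(u,v),.119))
E
```

```text
[ 0.59944101 -0.04671508  0.11      ] 0.00458400516630474 -0.25512017220528127 -0.18689739707314518 [0.57981253 0.03331002 0.15290941] [0.5768627  0.04286878 0.31930941]
tcp->gap in head axes -0.005044118328225625 -0.09225834459829327  tip rel tcp -2.1861552380813548e-05 -0.010004715650354941 mid y -0.09062025137531232 model y -0.09101946673609909
move cm [ 2.21179594 -8.80339503 -0.        ]
[ 0.62034377 -0.07420757  0.119     ]
[ 0.59941434 -0.00928075  0.119     ]
[ 0.59858068 -0.08103072  0.119     ]
[ 0.57706394 -0.01627719  0.119     ]
```

Gauge is centred in the grip and the move is (2.2,-8.8) cm. Go over the mouth and down to a tip height of about 0.113.

```bash
python3 -m inch '[{"hand":1,"slide":[1,-4.4,0],"yaw":0.01},{"hand":1,"slide":[2.2,-8.8,0],"yaw":0.01},{"hand":1,"slide":[2.2,-8.8,0],"yaw":0.01},{"hand":1,"slide":[2.2,-8.8,0],"yaw":0.01},{"hand":1,"slide":[2.2,-8.8,-1.5],"yaw":0.01},{"hand":1,"slide":[2.2,-8.8,-3],"yaw":0.01},{"hand":1,"slide":[2.2,-8.8,-3],"yaw":0.01},{"hand":1,"slide":[2.2,-8.8,-3],"yaw":0.01}]'
python3 - <<'E'
from h import *
from station import sense
s=sense();print(s['tcp_pos'],s['wrist_force'])
a,b=capture('scene'),capture('side');X=[.6,-.047,.13]
p,q=proj(cam('scene'),X).astype(int),proj(cam('side'),X).astype(int)
f=lambda i,p:cv2.convertScaleAbs(cv2.resize(i[p[1]-50:p[1]+50,p[0]-40:p[0]+40],None,fx=5,fy=5,interpolation=cv2.INTER_CUBIC),alpha=1.6,beta=20)
cv2.imwrite('pics/v5.png',np.hstack([f(a,p),f(b,q)]))
E
```

```text
time_s: 10.22
tcp_pos: [0.5993, -0.0456, 0.2903]
ee_rot: [[0.308, -0.952, 0.0], [-0.952, -0.308, -0.0], [0.0, -0.0, -1.0]]
wrist_force: [0.5, -0.2, -1.5]
gripper_width: 0.226
[ 0.59928102 -0.04560494  0.29027186] [ 0.49723742 -0.18066734 -1.48537056]
```

View pics/v5.png

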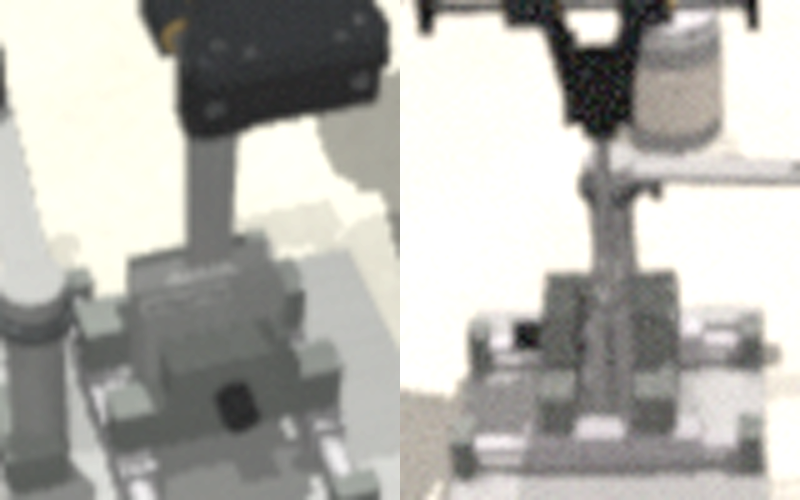

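The blade at (605,150) in the side crop lines up with the gap, and in the scene crop it is over the middle of the jaws at (212,250). The tip is at about 124 mm. I'll lower it gently.

```bash
python3 -m inch '[{"hand":1,"slide":[0,0,-0.3],"yaw":0},{"hand":1,"slide":[0,0,-0.6],"yaw":0},{"hand":1,"slide":[0,0,-0.9],"yaw":0},{"hand":1,"slide":[0,0,-1.2],"yaw":0},{"hand":1,"slide":[0,0,-1.5],"yaw":0},{"hand":1,"slide":[0,0,-1.8],"yaw":0},{"hand":1,"slide":[0,0,-2.1],"yaw":0},{"hand":1,"slide":[0,0,-2.4],"yaw":0},{"hand":1,"slide":[0,0,-2.4],"yaw":0}]'
```

```text
time_s: 11.45
tcp_pos: [0.599, -0.0458, 0.2659]
ee_rot: [[0.307, -0.952, -0.001], [-0.952, -0.307, -0.0], [-0.0, 0.001, -1.0]]
wrist_force: [0.1, -0.5, -1.1]
gripper_width: 0.227
```

```bash
python3 -m inch '[{"hand":1,"slide":[0,0,-0.2],"yaw":0},{"hand":1,"slide":[0,0,-0.4],"yaw":0},{"hand":1,"slide":[0,0,-0.6],"yaw":0},{"hand":1,"slide":[0,0,-0.8],"yaw":0},{"hand":1,"slide":[0,0,-0.8],"yaw":0},{"hand":1,"slide":[0,0,-0.8],"yaw":0}]'
```

```text
time_s: 12.2
tcp_pos: [0.5991, -0.0458, 0.2583]
ee_rot: [[0.307, -0.952, -0.0], [-0.952, -0.307, -0.0], [0.0, 0.0, -1.0]]
wrist_force: [0.2, 0.3, -1.6]
gripper_width: 0.231
```

No drag yet, with the tip about 18 mm below the edges. Continuing in 4 mm steps (0.27 mm of thickness each).

```bash
python3 -m inch '[{"hand":1,"slide":[0,0,-0.2],"yaw":0},{"hand":1,"slide":[0,0,-0.4],"yaw":0},{"hand":1,"slide":[0,0,-0.4],"yaw":0}]'
```

```text
time_s: 12.58
tcp_pos: [0.599, -0.0458, 0.254]
ee_rot: [[0.307, -0.952, -0.0], [-0.952, -0.307, -0.0], [-0.0, 0.0, -1.0]]
wrist_force: [0.2, -0.1, -1.2]
gripper_width: 0.229
```

```bash
python3 -m inch '[{"hand":1,"slide":[0,0,-0.2],"yaw":0},{"hand":1,"slide":[0,0,-0.4],"yaw":0},{"hand":1,"slide":[0,0,-0.4],"yaw":0}]'
```

```text
time_s: 12.95
tcp_pos: [0.599, -0.0458, 0.2499]
ee_rot: [[0.307, -0.952, -0.001], [-0.952, -0.307, 0.0], [-0.0, 0.001, -1.0]]
wrist_force: [-0.4, -0.0, -2.2]
gripper_width: 0.23
```

```bash
python3 -m inch '[{"hand":1,"slide":[0,0,-0.2],"yaw":0},{"hand":1,"slide":[0,0,-0.4],"yaw":0},{"hand":1,"slide":[0,0,-0.4],"yaw":0}]'
```

```text
time_s: 13.32
tcp_pos: [0.5992, -0.0458, 0.2461]
ee_rot: [[0.307, -0.952, 0.0], [-0.952, -0.307, -0.0], [0.0, -0.0, -1.0]]
wrist_force: [-0.1, -0.2, -1.8]
gripper_width: 0.228
```

```bash
python3 -m inch '[{"hand":1,"slide":[0,0,-0.2],"yaw":0},{"hand":1,"slide":[0,0,-0.4],"yaw":0},{"hand":1,"slide":[0,0,-0.4],"yaw":0}]'
```

```text
time_s: 13.7
tcp_pos: [0.5997, -0.0458, 0.2429]
ee_rot: [[0.307, -0.952, 0.002], [-0.952, -0.307, -0.0], [0.001, -0.002, -1.0]]
wrist_force: [-0.8, -0.2, 2.6]
gripper_width: 0.226
```

```bash
python3 -m inch '[{"hand":1,"slide":[0,0,-0.2],"yaw":0},{"hand":1,"slide":[0,0,-0.4],"yaw":0},{"hand":1,"slide":[0,0,-0.4],"yaw":0}]'
```

```text
time_s: 14.08
tcp_pos: [0.5997, -0.0458, 0.2386]
ee_rot: [[0.307, -0.952, 0.002], [-0.952, -0.307, 0.0], [0.001, -0.002, -1.0]]
wrist_force: [1.3, -0.1, 5.0]
gripper_width: 0.228
```

Drag appeared at a tip depth of about 33 mm and is now about 6.6 N net, within the 3–8 N snug range. I'll stop here, hold, and do a last check.

```bash
python3 -m inch '[{"hand":1,"slide":[0,0,0],"yaw":0},{"hand":1,"slide":[0,0,0],"yaw":0},{"hand":1,"slide":[0,0,0],"yaw":0},{"hand":1,"slide":[0,0,0],"yaw":0}]'; python3 - <<'E'
from h import *
F=[];
for k in range(6): i=capture('side'); F.append(sense()['wrist_force'])
a=capture('scene');print(np.mean(F,0),sense()['tcp_pos'])
f=lambda i,x,y:cv2.convertScaleAbs(cv2.resize(i[y:y+110,x:x+100],None,fx=4,fy=4,interpolation=cv2.INTER_CUBIC),alpha=1.6,beta=20)
cv2.imwrite('pics/v6.png',np.hstack([f(a,270,180),f(i,240,150)]))
E
```

```text
time_s: 14.58
tcp_pos: [0.5994, -0.0459, 0.2386]
ee_rot: [[0.307, -0.952, 0.001], [-0.952, -0.307, -0.0], [0.0, -0.001, -1.0]]
wrist_force: [0.8, -0.3, 6.1]
gripper_width: 0.225
[ 1.23859226 -0.17683408  5.06208893] [ 0.59937089 -0.04586457  0.23857475]
```

View pics/v6.png

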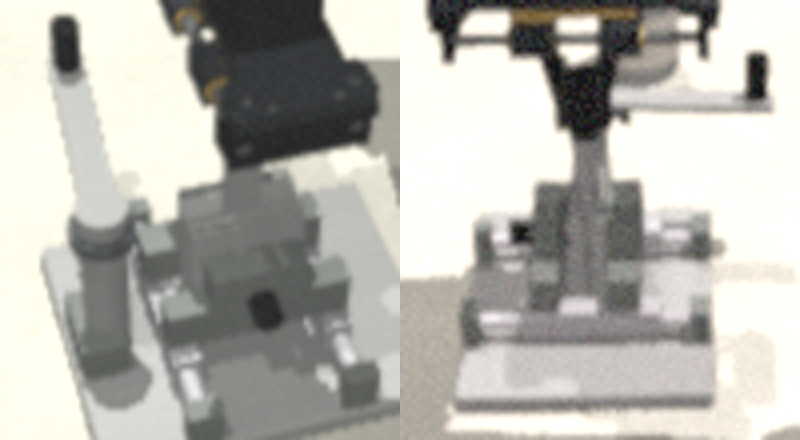

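The guard bar is swung out, with its post at (65,45) in the scene crop and (757,75) in the side crop. The blade sits upright between the jaws at about (590,170) in the side crop. The drag holds steady, so I'm handing in.

```bash
python3 -c "
from station import finish_job
print(finish_job())"
```

```text
the job is handed in; nothing more can be done
None
```

The job is handed in, with the gauge still gripped and its blade held snugly between the jaws. `finish_job` gave no verdict.

- **Guard:** I pushed the bar round by its post until it pressed on the end stop at about 18 N. The wrist picture then put the post within about 2 pixels of the 1.5 rad prediction. The last pictures show it still swung out.
- **Gauge:** I drew it from the stand, centred it over the gap (the carriage had floated about 5 mm to -x) and lowered it in small steps. Drag began with the tip about 33 mm below the jaw edges, and I stopped at about 38 mm.
- **Last readings:** The vertical wrist force averaged 5.1 N, about 6.5 N net of the gauge's weight and so within the 3–8 N snug range. The grip was 19.6 mm on the 20 mm handle, the blade upright and the arm still. From the depth, I estimate the sprung jaw is pushed back about 0.3–0.4 mm.
- **Not checked:** The jaw push-back and the force on each plate were not measured directly. I did not re-measure the tin, weight and tray, but the arm did not go near them. No check failed or disagreed, though the first single-camera position estimates differed by up to about 1 cm, and the wrist camera settled which to use.

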